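Call the line leader and point out the slip ring without its bush

ROBOT

A 6-joint arm with a two-finger parallel gripper is mounted at the origin on the work surface. World frame = base frame: x ahead of the robot, y to its left, z up, the work surface at z = 0. Lengths are in m, angles in rad, forces in N, time in s.
With the tool pointing down it reaches from about 0.35 to 0.775 m from the base axis. Payload 7.3 kg.
Tool frame: the origin (TCP) lies between the finger pads, 19 mm behind the fingertips; this is the grasp point; z points along the fingers, y is the line along which they close (so a half turn about z gives the same grasp; the last joint's range is limited). The gripper opens to 92 mm and grips with 3 to 60 N. Pads are 19 mm wide; open, the fingers measure 130 mm over their backs; the gripper's body (75 mm by 190 mm) begins 47 mm behind the grasp point.
Start: joints at [-1.455, 0.342, 1.524, -0, 1.275, -0.146], TCP at [0.136, -0.507, 0.246] pointing down, gripper open.
Joint ranges: [-2.53, 2.53], [-0.77, 2.02], [0.04, 2.7], [-1, 4.14], [0.28, 2.66], [-3.11, 3.11]. Speed limits (rad/s): [2.57, 2.57, 3.14, 3.14, 3.14, 3.14].

INTERFACE

Orientations are given as [roll, pitch, yaw] about the fixed x, y, z axes, in that order (R = Rz(yaw) Ry(pitch) Rx(roll)).
In Python, from cell import * gives the robot as it stands. The module is installed in compiled form; this text tells all that it offers.
- The arm moves only by the tool arm_command, never from a script. Its argument "series" is a list of rows, each an object of numbers: "x", "y", "z": the shift along the tool's x, y, z in mm; "rx", "ry", "rz": the turn, a rotation vector about the tool's x, y, z in degrees. A call has 1 to 20 rows; each row is the pose to reach, as a shift and turn from the pose commanded when the call began, along the tool's axes at that moment; what a row does not reach only later rows make up. A row lasts 1/10 s, in which the tool goes at most 50 mm and 8.59 degrees, less where a joint would pass 70% of its speed; a pose out of reach is approached as far as the arm can. A call with a gripper value outside its range is refused whole. "hand" is the finger opening in mm, from 0 to 91.8, set as the call begins (left out, the last holds). The fingers move at their own pace and stop on an object; "squeeze" is the grip in N (left out, the last holds). Time passes only in rows, so rows that repeat a pose let the fingers close. It gives the time, the measured TCP pose, the force, the opening and the grip force at its end, in the units of the state.
- observe(): the state, without advancing time (a new reading comes with each control period).
- read_camera(name): name is "scene" or "side" or "wrist"; returns a dict with "pixels" (480x640x3 uint8, blue, green, red), "K" (3x3 intrinsics, pixels), "rvec" (rotation vector, rad) and "tvec" (3), from world to camera coordinates, as OpenCV has them. Camera axes: x right, y down, z forward; pixel columns grow to the right and rows downward; lengths in m; the calibration is good to about 2 mm. A picture is of the moment at which its call begins. There is no depth.
- hand_in(): hands the job in; it is judged then, once.
Trained networks look in a picture, given as the dict that the camera call returned (one of the last four; its "shot" number tells which), for a name from the list of things; names that differ only in an ending like _2 or _b are one class to them, and where a whole thing is asked for, a point or a joint stands for the part that bears it (a point fixed in the world has none). Each returns a list of dicts, best first, with "confidence" (0 to 1); they miss things now and then, are a little off and sometimes report something else, mostly with a low value. They report only what shows in the picture. A call takes as long as a camera call. They do not tell look-alikes from the thing itself.
- boxes_of(picture, query): "point" ([x, y, z] in m, in world coordinates, good to about 4 mm: the middle of the surface that is visible of it).
- trace(picture, query): "pixels" (480x640 bool, what is visible of it).
- mark_of(picture, query): "point" ([x, y, z] in m, in world coordinates, good to about 4 mm: a listed point, or the origin of a listed thing).
The state is a dict: "time": time; "qpos": joint angles; "qvel": joint speeds; "joint_efforts": joint torques, N m; "tool_pos": TCP position; "tool_rot": TCP orientation; "contact_force": force on the tool from outside, world axes, zero at the start; "torque": the same for the moment, N m; "opening": finger opening in m; "grip_force": force on a finger pad.
Only numpy, scipy, OpenCV 4.12 (cv2) and the standard library are available. Lean on these libraries where they do the work, as an engineer would, in place of code of your own. Each camera call takes 0.05 s, during which the arm holds its last target. There are 200 camera calls.

TASK

One of the slip rings standing on the grey pallet was never given its steel bush, so its bore is empty. Press the big mushroom button on the call box right down to call the line leader, then show the fault: with the fingertips pointing down, two or three centimetres above the middle of that slip ring, hold there for about two seconds, and after that point down in the same way just above the middle of the empty blue bin it should go into, and finish there, still pointing. Do not touch, lift or move the slip rings, bins or other loose things, leave the small button alone, and come down over no other slip ring, nor the green tube or the bin of bushes.

Things in the scene. Friction and masses are not known exactly. Their poses are not given: they have to be found in the camera images.
- faulty_ring: the slip ring to point out: black, upright on the pallet like the others: two end flanges 78 mm across, 9 mm thick, a 64 mm barrel between, 66 mm high in all, and a plain open 38 mm bore right through with nothing in it; a connector stub on one side reaches 44 mm from the axis; origin at the centre of its underside, z up the bore (top at z = 66 mm)
- ring_a: a good slip ring, the same black housing of 78 mm by 66 mm, but with the steel bush in its bore: a bright collar 46 mm across with a 25 mm hole stands 12 mm above the top flange (78 mm high in all); loose on the pallet; leave it alone; origin at the centre of its underside, z up
- ring_b: a good slip ring, the same black housing of 78 mm by 66 mm, but with the steel bush in its bore: a bright collar 46 mm across with a 25 mm hole stands 12 mm above the top flange (78 mm high in all); loose on the pallet; leave it alone; origin at the centre of its underside, z up
- ring_c: a good slip ring, the same black housing of 78 mm by 66 mm, but with the steel bush in its bore: a bright collar 46 mm across with a 25 mm hole stands 12 mm above the top flange (78 mm high in all); loose on the pallet; leave it alone; origin at the centre of its underside, z up
- ring_d: a good slip ring, the same black housing of 78 mm by 66 mm, but with the steel bush in its bore: a bright collar 46 mm across with a 25 mm hole stands 12 mm above the top flange (78 mm high in all); loose on the pallet; leave it alone; origin at the centre of its underside, z up
- green_tube: a green plastic tube open at both ends, 68 mm across, 80 mm high, standing loose on the pallet in one of its six places; leave it alone; origin at the centre of its underside, z up
- pallet: the fixed grey pallet, a plate 210 mm (x) by 310 mm (y) by 8 mm on the bench; the five slip rings and the green tube stand on it in two rows of three, about 100 mm apart; origin at the centre of its underside
- empty_bin: the empty blue bin: 140 mm (x) by 110 mm (y) by 65 mm high, walls 4 mm, standing loose on the bench to one side of the pallet; origin at the centre of its underside, z up
- empty_bin_rim (a point): the middle of the empty bin's mouth, at the height of its rim (65 mm above the bench)
- stock_bin: the other blue bin, of the same size, with bright steel bushes in it that reach at most 2 mm above its rim; loose; leave it alone; origin at the centre of its underside
- call_button_top (a point): centre of the top of the mushroom button, a black domed head 40 mm across, 88 mm above the bench, on the call box: a fixed grey enclosure 72 mm (x) by 116 mm (y) by 56 mm high beside the pallet. A small flush button sits 57 mm from it along the box (towards the box's -y). Axes are those of the box, z up
- call_button (a joint): how far the mushroom button is pressed down: 0 out, 0.006 m right down; sprung: about 1.5 N starts it and 5 N holds it right down; it comes back by itself when let go
- reset_button (a joint): how far the small flush button on the call box is pressed (0 to 0.006 m): black, 21 mm across, inside a steel guard ring 33 mm across and 13 mm high on the box, 69 mm above the bench; leave it alone
- screwdriver: a screwdriver with a red handle, about 200 mm long and 30 mm thick, lying crosswise on the bench to the right of the robot's middle, nearer than the pallet; leave it alone; origin at the centre of its underside
- meter: a black hand-held meter, 160 by 85 by 32 mm, lying on the bench beyond the pallet; leave it alone; origin at the centre of its underside
There are look-alikes about, which are no part of the job. Leave any turquoise look-alike of the empty_bin alone.

How it is judged:
On the way, in this order (a step that is already met when the one before it is completed fails the run):
1. the mushroom button is pressed right down (value of joint call_button above 0.0045 m), for 0.1 s.
2. the hand points down at the slip ring with the empty bore, from just above it, for 1.6 s: TCP within 22 mm of its axis and 17 to 70 mm above its top flange, tool within 53 degrees of straight down (horizontal distance between the grasp point and faulty_ring below 0.022 m and z of the grasp point in the frame of faulty_ring between 0.083 and 0.136 m and angle between the grasp point's own z axis and vertical above 2.2 rad), for 1.6 s.
At the end, for the whole second after the job is handed in: the hand points down at the empty bin from just above it: TCP within 45 mm of its middle and 5 to 95 mm above its rim, tool within 53 degrees of straight down; both buttons are out (under 1.5 mm); slip rings, green tube, bins, screwdriver and meter all within 6 mm of where they stood (horizontal distance between the grasp point and empty_bin below 0.045 m and z of the grasp point in the frame of empty_bin between 0.07 and 0.16 m and angle between the grasp point's own z axis and vertical above 2.2 rad and value of joint each of call_button, reset_button below 0.0015 m and distance of each of faulty_ring, empty_bin, ring_a, ring_b, ring_c, ring_d, green_tube, stock_bin, screwdriver, meter from where it was at the start of the episode below 0.006 m and linear speed of each of faulty_ring, empty_bin below 0.02 m/s); the robot touches nothing.
It fails at once if a slip ring, the green tube, a bin, the screwdriver or the meter is touched (contact force between any of the fingers, the arm and faulty_ring above 0.3 N or contact force between any of the fingers, the arm and empty_bin above 0.3 N or contact force between any of the fingers, the arm and ring_a above 0.3 N or contact force between any of the fingers, the arm and ring_b above 0.3 N or contact force between any of the fingers, the arm and ring_c above 0.3 N or contact force between any of the fingers, the arm and ring_d above 0.3 N or contact force between any of the fingers, the arm and green_tube above 0.3 N or contact force between any of the fingers, the arm and stock_bin above 0.3 N or contact force between any of the fingers, the arm and screwdriver above 0.3 N or contact force between any of the fingers, the arm and meter above 0.3 N).
It fails at once if one of these things is moved or lifted (more than 8 mm) (distance of any of faulty_ring, empty_bin, ring_a, ring_b, ring_c, ring_d, green_tube, stock_bin, screwdriver, meter from where it was at the start of the episode above 0.008 m).
It fails at once if the small flush button is pressed (value of joint reset_button above 0.002 m).
It fails at once if the hand comes down over a wrong slip ring, the green tube or the other bin: TCP within 20 mm of its middle and lower than 145 mm above its foot (120 mm for the bin) ((horizontal distance between the grasp point and ring_a below 0.02 m and z of the grasp point in the frame of ring_a between -0.1 and 0.145 m) or (horizontal distance between the grasp point and ring_b below 0.02 m and z of the grasp point in the frame of ring_b between -0.1 and 0.145 m) or (horizontal distance between the grasp point and ring_c below 0.02 m and z of the grasp point in the frame of ring_c between -0.1 and 0.145 m) or (horizontal distance between the grasp point and ring_d below 0.02 m and z of the grasp point in the frame of ring_d between -0.1 and 0.145 m) or (horizontal distance between the grasp point and green_tube below 0.02 m and z of the grasp point in the frame of green_tube between -0.1 and 0.145 m) or (horizontal distance between the grasp point and stock_bin below 0.02 m and z of the grasp point in the frame of stock_bin between -0.1 and 0.12 m)).
It also fails if it takes over 50 s, if anything falls off the work surface, if the arm or the gripper's body presses on something with over 40 N, if the wrist force passes 120 N, or if a joint passes its speed limit or range.

## Working session

There is one attempt and no reset: what is moved stays moved. The work goes in short steps, Python scripts to look and compute and a tool call to move; the robot and the scene stay as the last step left them, time stands still between calls to the robot, and variables do not carry over. Pictures are saved under pics/ and viewed, at most 10 in all, crops included, and the job is handed in when it is done.

Besides the shell and the picture viewer there is one more tool, called after "Call:" by a JSON object that holds its "name" and its "arguments", one argument or row to a line. arm_command: Moves the arm, as the interface text tells. Its arguments: {"type":"object","properties":{"series":{"type":"array"},"hand":{"type":"number"},"squeeze":{"type":"number"}},"required":["series"]}

```bash
mkdir -p pics
python3 - <<'E'
from cell import *
import cv2
o=observe();print(o['time'],o['tool_pos'],o['tool_rot'],o['opening'])
for n in ("scene","side"):
    p=read_camera(n);cv2.imwrite(f"pics/{n}0.png",p["pixels"])
    for q in ("faulty_ring","ring_a","green_tube","empty_bin","stock_bin","call_button_top","screwdriver","meter","pallet","empty_bin_rim"):
        try: print(n,q,[([round(float(v),3) for v in d["point"]],round(d["confidence"],2)) for d in mark_of(p,q)])
        except Exception as e: print(q,e)
E
```

```text
0.0 [ 0.13586948 -0.50674943  0.24486574] [-3.14015487e+00 -2.16565237e-04  2.61779298e-01] 0.09218265260035674
scene faulty_ring [([0.575, 0.102, 0.005], 0.59)]
scene ring_a [([0.585, -0.095, 0.008], 0.95), ([0.481, -0.004, 0.011], 0.94), ([0.576, -0.0, 0.007], 0.94), ([0.472, 0.088, 0.006], 0.91), ([0.6, 0.347, 0.088], 0.62)]
scene green_tube [([0.481, -0.109, 0.012], 0.75)]
scene empty_bin [([0.204, 0.276, -0.001], 0.74), ([0.574, 0.102, 0.007], 0.45)]
scene stock_bin [([0.535, -0.298, -0.005], 0.88), ([0.529, -0.003, -0.008], 0.36)]
scene call_button_top [([0.599, 0.348, 0.087], 0.64), ([0.794, 0.051, -0.002], 0.59)]
scene screwdriver [([0.365, -0.303, 0.003], 0.73), ([0.414, 0.303, 0.064], 0.17)]
scene meter [([0.79, 0.046, -0.001], 0.72)]
scene pallet [([0.527, -0.001, -0.009], 0.91), ([0.418, 0.304, 0.062], 0.17)]
scene empty_bin_rim [([0.414, 0.305, 0.068], 0.97), ([0.204, 0.27, 0.064], 0.69), ([0.795, 0.049, -0.0], 0.23)]
side faulty_ring [([0.576, 0.098, 0.009], 0.86)]
side ring_a [([0.582, -0.1, 0.006], 0.97), ([0.472, 0.096, 0.008], 0.86), ([0.474, -0.003, 0.008], 0.75), ([0.58, 0.003, 0.012], 0.71)]
side green_tube [([0.488, -0.106, 0.011], 0.86)]
side empty_bin [([0.202, 0.277, -0.0], 0.72), ([0.419, 0.31, 0.066], 0.4)]
side stock_bin [([0.539, -0.301, -0.001], 0.89)]
side call_button_top [([0.601, 0.346, 0.09], 0.6)]
side screwdriver [([0.361, -0.304, -0.003], 0.69), ([0.599, 0.346, 0.088], 0.28)]
side meter [([0.787, 0.05, 0.0], 0.72)]
side pallet [([0.526, -0.002, 0.002], 0.98)]
side empty_bin_rim [([0.42, 0.309, 0.067], 0.7), ([0.2, 0.279, 0.062], 0.62), ([0.577, -0.096, 0.008], 0.45)]
```

View pics/scene0.png

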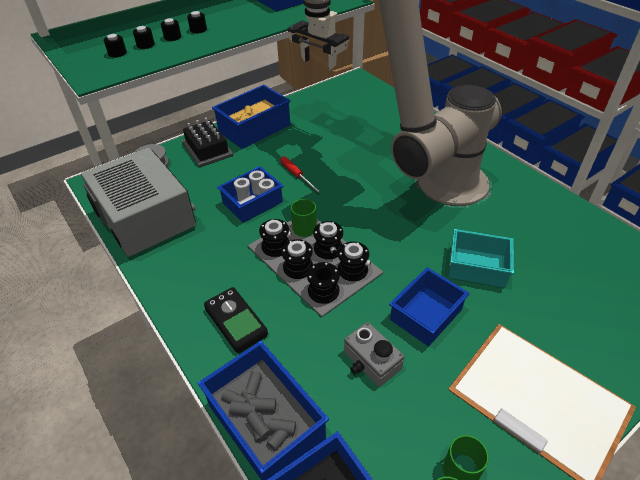

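View pics/side0.png

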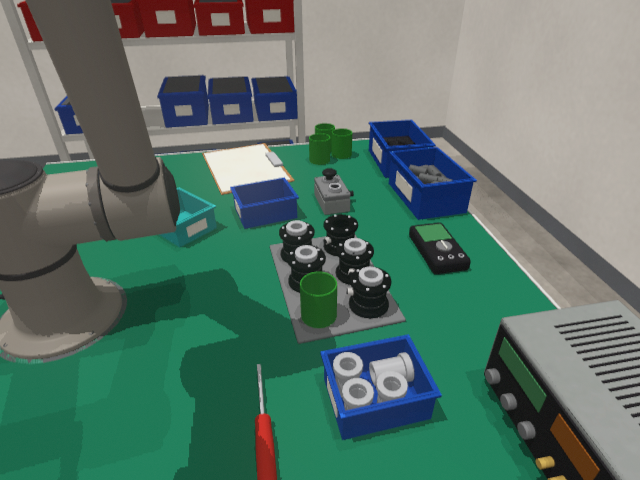

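The scene view shows five slip rings. Four have bright collars, at (274,234), (328,240), (297,257) and (353,260). The one at (324,280) has no collar, so it fits the faulty ring. There are three bins to tell apart:
- Plain blue and empty at (428,305), which fits `empty_bin`.
- Turquoise at (482,257), a look-alike.
- Blue with bushes at (251,192), the stock bin.

The mushroom button is at (383,349) and the small button at (364,335). I'll confirm with one crop.

Run:
```python
from cell import *
import cv2,numpy as np
p=read_camera("scene");s=read_camera("side")
im=p["pixels"].copy()
for P in [(.576,.100,.074),(.417,.307,.065),(.6,.347,.088)]:
    for n,c in(("scene",p),("side",s)):
        u=cv2.projectPoints(np.array([P]),c["rvec"],c["tvec"],c["K"],None)[0].ravel();print(n,P,u.round(1))
        if n=="scene": cv2.drawMarker(im,tuple(int(round(v)) for v in u),(0,0,255),cv2.MARKER_CROSS,5,1)
a=cv2.resize(im[215:385,245:475],None,fx=3.4,fy=3.4,interpolation=cv2.INTER_CUBIC)
cv2.imwrite("pics/crop.png",a)
# bush-free / stub yaw and box yaw: back-project small button at z=.069
def back(c,u,z):
    R=cv2.Rodrigues(np.array(c["rvec"]))[0];t=np.array(c["tvec"]).ravel()
    d=R.T@np.linalg.inv(c["K"])@np.array([*u,1.]);o=-R.T@t;return o+d*(z-o[2])/d[2]
print("small",back(p,(364,335),.069),"mush",back(p,(383,348),.086))
m=trace(p,"empty_bin")
for d in m[:2]:
    ys,xs=np.where(d["pixels"]);print(d["confidence"],xs.mean(),ys.mean())
```

```text
scene (0.576, 0.1, 0.074) [320.5 272.6]
side (0.576, 0.1, 0.074) [341.9 223.4]
scene (0.417, 0.307, 0.065) [429.9 297.8]
side (0.417, 0.307, 0.065) [263.1 190.4]
scene (0.6, 0.347, 0.088) [382.1 346.1]
side (0.6, 0.347, 0.088) [329.6 169.3]
small [0.60367645 0.29461879 0.069     ] mush [0.60056912 0.3508073  0.086     ]
0.89 481.44076949038134 257.3631454606817
0.67 427.34631203729094 305.6531395667672
```

View pics/crop.png

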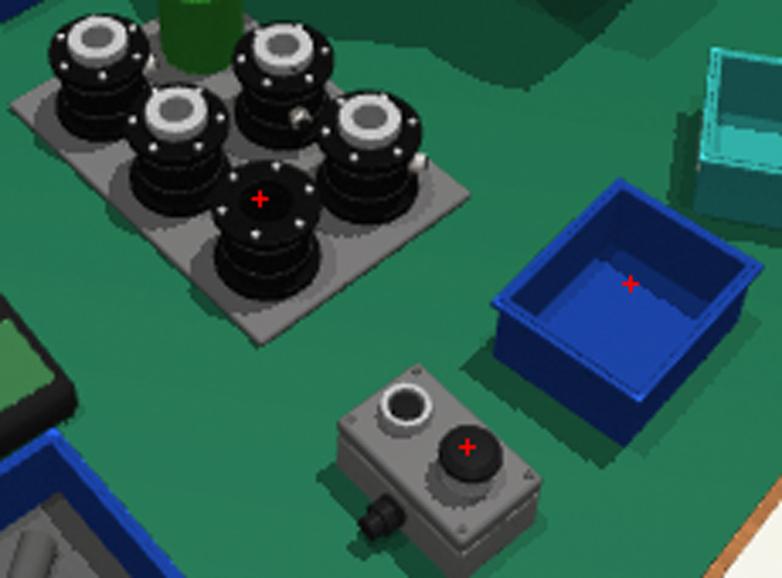

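The crop confirms it: the crosses land on the bore with no collar, the plain blue bin and the mushroom head. Heights and spacings match what was given. I'll close the fingers and travel high.

Call:
{"name": "arm_command", "arguments": {
  "series": [
    {"x":45,"y":-15},
    {"x":90,"y":-30},
    {"x":135,"y":-45},
    {"x":180,"y":-60},
    {"x":225,"y":-75},
    {"x":270,"y":-90},
    {"x":315,"y":-105},
    {"x":357,"y":-119},
    {"x":370,"y":-167},
    {"x":383,"y":-215},
    {"x":396,"y":-263},
    {"x":409,"y":-311},
    {"x":422,"y":-359},
    {"x":435,"y":-407},
    {"x":448,"y":-455},
    {"x":461,"y":-503},
    {"x":474,"y":-551},
    {"x":486,"y":-602},
    {"x":486,"y":-602},
    {"x":486,"y":-602}
  ],
  "hand": 0
}}

```text
invalid input
```

Call:
{"name": "arm_command", "arguments": {
  "series": [
    {"x":45,"y":-15,"z":0,"rx":0,"ry":0,"rz":0},
    {"x":90,"y":-30,"z":0,"rx":0,"ry":0,"rz":0}
  ],
  "hand": 0
}}

```text
time: 1.45
tool_pos: [0.2152, -0.4547, 0.2453]
tool_rot: [3.142, -0.0, 0.258]
contact_force: [1.0, -0.5, -1.0]
opening: 0.0804
grip_force: 0.0
```

Call:
{"name": "arm_command", "arguments": {
  "series": [
    {"x":45,"y":-15,"z":0,"rx":0,"ry":0,"rz":0},
    {"x":90,"y":-30,"z":0,"rx":0,"ry":0,"rz":0},
    {"x":135,"y":-45,"z":0,"rx":0,"ry":0,"rz":0},
    {"x":180,"y":-60,"z":0,"rx":0,"ry":0,"rz":0},
    {"x":225,"y":-75,"z":0,"rx":0,"ry":0,"rz":0},
    {"x":267,"y":-89,"z":0,"rx":0,"ry":0,"rz":0},
    {"x":280,"y":-137,"z":0,"rx":0,"ry":0,"rz":0},
    {"x":293,"y":-185,"z":0,"rx":0,"ry":0,"rz":0},
    {"x":306,"y":-233,"z":0,"rx":0,"ry":0,"rz":0},
    {"x":319,"y":-281,"z":0,"rx":0,"ry":0,"rz":0},
    {"x":332,"y":-329,"z":0,"rx":0,"ry":0,"rz":0},
    {"x":345,"y":-377,"z":0,"rx":0,"ry":0,"rz":0},
    {"x":358,"y":-425,"z":0,"rx":0,"ry":0,"rz":0},
    {"x":371,"y":-473,"z":0,"rx":0,"ry":0,"rz":0},
    {"x":384,"y":-521,"z":0,"rx":0,"ry":0,"rz":0},
    {"x":396,"y":-570,"z":0,"rx":0,"ry":0,"rz":0},
    {"x":396,"y":-570,"z":0,"rx":0,"ry":0,"rz":0},
    {"x":396,"y":-570,"z":0,"rx":0,"ry":0,"rz":0}
  ]
}}

```text
time: 3.25
tool_pos: [0.4497, 0.1992, 0.2453]
tool_rot: [3.141, 0.0, 0.265]
contact_force: [-0.2, -0.0, -0.0]
opening: 0.0005
grip_force: 0.0
```

Call:
{"name": "arm_command", "arguments": {
  "series": [
    {"x":40,"y":-23,"z":0,"rx":0,"ry":0,"rz":0},
    {"x":80,"y":-46,"z":0,"rx":0,"ry":0,"rz":0},
    {"x":120,"y":-69,"z":0,"rx":0,"ry":0,"rz":0},
    {"x":160,"y":-92,"z":0,"rx":0,"ry":0,"rz":0},
    {"x":184,"y":-105,"z":0,"rx":0,"ry":0,"rz":0},
    {"x":184,"y":-105,"z":0,"rx":0,"ry":0,"rz":0},
    {"x":184,"y":-105,"z":40,"rx":0,"ry":0,"rz":0},
    {"x":184,"y":-105,"z":80,"rx":0,"ry":0,"rz":0},
    {"x":184,"y":-105,"z":110,"rx":0,"ry":0,"rz":0},
    {"x":184,"y":-105,"z":128,"rx":0,"ry":0,"rz":0},
    {"x":184,"y":-105,"z":128,"rx":0,"ry":0,"rz":0}
  ]
}}

```text
time: 4.35
tool_pos: [0.5992, 0.3442, 0.1144]
tool_rot: [3.14, 0.007, 0.259]
contact_force: [0.1, -0.6, -0.3]
opening: 0.0004
grip_force: 0.0
```

Run:
```python
from cell import *
import cv2,numpy as np
p=read_camera("scene");s=read_camera("side")
a=np.hstack([cv2.resize(c["pixels"][y:y+130,x:x+130],(400,400),interpolation=cv2.INTER_CUBIC) for c,x,y in((p,315,270),(s,265,95))])
cv2.imwrite("pics/btn.png",a);print(observe()["tool_pos"])
```

```text
[0.60117071 0.34576638 0.11839967]
```

View pics/btn.png

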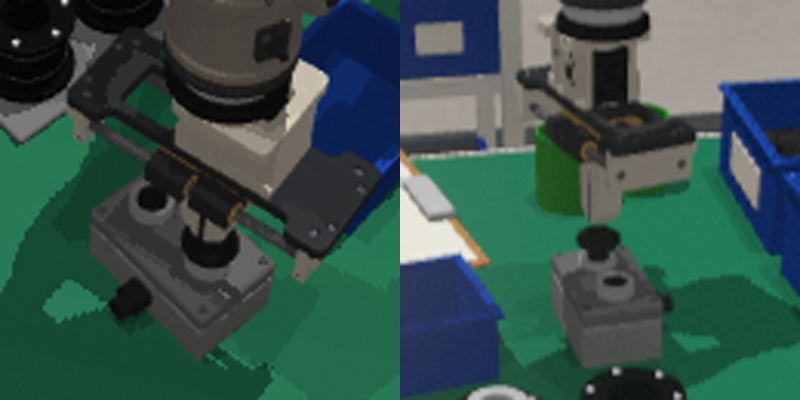

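The fingertips are about 10 mm above the mushroom head (crop-left 210,240), well clear of the small button (152,200). Next I press in small steps.

Call:
{"name": "arm_command", "arguments": {
  "series": [
    {"x":0,"y":0,"z":6,"rx":0,"ry":0,"rz":0},
    {"x":0,"y":0,"z":10,"rx":0,"ry":0,"rz":0},
    {"x":0,"y":0,"z":13,"rx":0,"ry":0,"rz":0},
    {"x":0,"y":0,"z":15,"rx":0,"ry":0,"rz":0},
    {"x":0,"y":0,"z":16,"rx":0,"ry":0,"rz":0},
    {"x":0,"y":0,"z":16,"rx":0,"ry":0,"rz":0},
    {"x":0,"y":0,"z":16,"rx":0,"ry":0,"rz":0}
  ]
}}

```text
time: 5.15
tool_pos: [0.6009, 0.3473, 0.102]
tool_rot: [3.141, -0.001, 0.262]
contact_force: [0.5, -1.2, 4.1]
opening: 0.0006
grip_force: 2.0
```

Call:
{"name": "arm_command", "arguments": {
  "series": [
    {"x":0,"y":0,"z":1,"rx":0,"ry":0,"rz":0},
    {"x":0,"y":0,"z":2,"rx":0,"ry":0,"rz":0},
    {"x":0,"y":0,"z":3,"rx":0,"ry":0,"rz":0},
    {"x":0,"y":0,"z":3,"rx":0,"ry":0,"rz":0},
    {"x":0,"y":0,"z":3,"rx":0,"ry":0,"rz":0},
    {"x":0,"y":0,"z":3,"rx":0,"ry":0,"rz":0}
  ]
}}

```text
time: 5.75
tool_pos: [0.6011, 0.3473, 0.1006]
tool_rot: [3.141, -0.002, 0.262]
contact_force: [-2.0, -3.0, 12.8]
opening: 0.0002
grip_force: 6.7
```

The button bottomed out at 12.8 N. Now up, across to the faulty ring and hold.

Call:
{"name": "arm_command", "arguments": {
  "series": [
    {"x":0,"y":0,"z":-20,"rx":0,"ry":0,"rz":0},
    {"x":0,"y":0,"z":-60,"rx":0,"ry":0,"rz":0},
    {"x":0,"y":0,"z":-100,"rx":0,"ry":0,"rz":0},
    {"x":0,"y":0,"z":-110,"rx":0,"ry":0,"rz":0},
    {"x":-17,"y":46,"z":-110,"rx":0,"ry":0,"rz":0},
    {"x":-34,"y":92,"z":-110,"rx":0,"ry":0,"rz":0},
    {"x":-51,"y":138,"z":-110,"rx":0,"ry":0,"rz":0},
    {"x":-68,"y":184,"z":-110,"rx":0,"ry":0,"rz":0},
    {"x":-80,"y":215,"z":-110,"rx":0,"ry":0,"rz":0},
    {"x":-87,"y":231,"z":-110,"rx":0,"ry":0,"rz":0},
    {"x":-87,"y":231,"z":-110,"rx":0,"ry":0,"rz":0},
    {"x":-87,"y":231,"z":-80,"rx":0,"ry":0,"rz":0},
    {"x":-87,"y":231,"z":-50,"rx":0,"ry":0,"rz":0},
    {"x":-87,"y":231,"z":-30,"rx":0,"ry":0,"rz":0},
    {"x":-87,"y":231,"z":-20,"rx":0,"ry":0,"rz":0},
    {"x":-87,"y":231,"z":-20,"rx":0,"ry":0,"rz":0}
  ]
}}

```text
time: 7.35
tool_pos: [0.5756, 0.1029, 0.1169]
tool_rot: [-3.141, 0.003, 0.263]
contact_force: [-0.3, 0.7, 0.4]
opening: 0.0003
grip_force: 0.0
```

Run:
```python
from cell import *
import cv2,numpy as np
p=read_camera("scene");s=read_camera("side")
a=np.hstack([cv2.resize(c["pixels"][y:y+130,x:x+130],(400,400),interpolation=cv2.INTER_CUBIC) for c,x,y in((p,260,200),(s,275,140))])
cv2.imwrite("pics/ring.png",a);print(observe()["tool_pos"])
```

```text
[0.57693131 0.10247911 0.11912301]
```

View pics/ring.png

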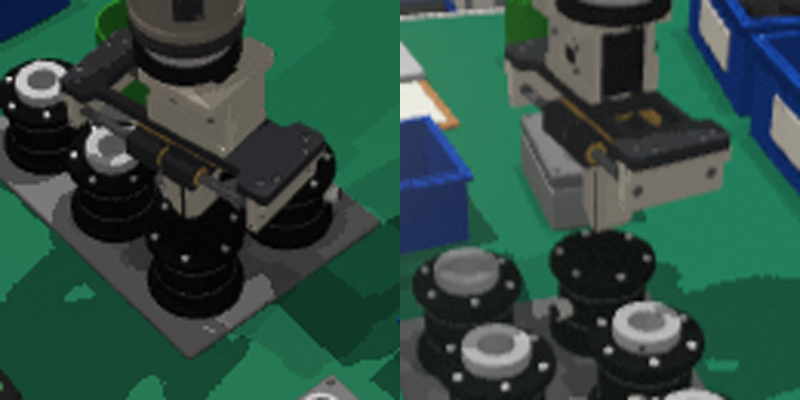

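The fingers point down over the open bore, with clear air between the tips and the flange (crop-right 605,225 against 602,255). Holding for 2 s.

Call:
{"name": "arm_command", "arguments": {
  "series": [
    {"x":0,"y":0,"z":0,"rx":0,"ry":0,"rz":0},
    {"x":0,"y":0,"z":0,"rx":0,"ry":0,"rz":0},
    {"x":0,"y":0,"z":0,"rx":0,"ry":0,"rz":0},
    {"x":0,"y":0,"z":0,"rx":0,"ry":0,"rz":0},
    {"x":0,"y":0,"z":0,"rx":0,"ry":0,"rz":0},
    {"x":0,"y":0,"z":0,"rx":0,"ry":0,"rz":0},
    {"x":0,"y":0,"z":0,"rx":0,"ry":0,"rz":0},
    {"x":0,"y":0,"z":0,"rx":0,"ry":0,"rz":0},
    {"x":0,"y":0,"z":0,"rx":0,"ry":0,"rz":0},
    {"x":0,"y":0,"z":0,"rx":0,"ry":0,"rz":0},
    {"x":0,"y":0,"z":0,"rx":0,"ry":0,"rz":0},
    {"x":0,"y":0,"z":0,"rx":0,"ry":0,"rz":0},
    {"x":0,"y":0,"z":0,"rx":0,"ry":0,"rz":0},
    {"x":0,"y":0,"z":0,"rx":0,"ry":0,"rz":0},
    {"x":0,"y":0,"z":0,"rx":0,"ry":0,"rz":0},
    {"x":0,"y":0,"z":0,"rx":0,"ry":0,"rz":0},
    {"x":0,"y":0,"z":0,"rx":0,"ry":0,"rz":0},
    {"x":0,"y":0,"z":0,"rx":0,"ry":0,"rz":0},
    {"x":0,"y":0,"z":0,"rx":0,"ry":0,"rz":0},
    {"x":0,"y":0,"z":0,"rx":0,"ry":0,"rz":0}
  ]
}}

```text
time: 9.45
tool_pos: [0.5764, 0.1016, 0.1185]
tool_rot: [3.142, 0.0, 0.262]
contact_force: [-0.6, 0.6, 0.1]
opening: 0.0004
grip_force: 0.0
```

Call:
{"name": "arm_command", "arguments": {
  "series": [
    {"x":0,"y":0,"z":-40,"rx":0,"ry":0,"rz":0},
    {"x":0,"y":0,"z":-80,"rx":0,"ry":0,"rz":0},
    {"x":0,"y":0,"z":-80,"rx":0,"ry":0,"rz":0},
    {"x":-17,"y":-40,"z":-80,"rx":0,"ry":0,"rz":0},
    {"x":-34,"y":-80,"z":-80,"rx":0,"ry":0,"rz":0},
    {"x":-51,"y":-120,"z":-80,"rx":0,"ry":0,"rz":0},
    {"x":-68,"y":-160,"z":-80,"rx":0,"ry":0,"rz":0},
    {"x":-85,"y":-200,"z":-80,"rx":0,"ry":0,"rz":0},
    {"x":-101,"y":-239,"z":-80,"rx":0,"ry":0,"rz":0},
    {"x":-101,"y":-239,"z":-80,"rx":0,"ry":0,"rz":0},
    {"x":-101,"y":-239,"z":-50,"rx":0,"ry":0,"rz":0},
    {"x":-101,"y":-239,"z":-20,"rx":0,"ry":0,"rz":0},
    {"x":-101,"y":-239,"z":0,"rx":0,"ry":0,"rz":0},
    {"x":-101,"y":-239,"z":0,"rx":0,"ry":0,"rz":0},
    {"x":-101,"y":-239,"z":0,"rx":0,"ry":0,"rz":0},
    {"x":-101,"y":-239,"z":0,"rx":0,"ry":0,"rz":0}
  ]
}}

```text
time: 11.05
tool_pos: [0.4179, 0.3065, 0.1197]
tool_rot: [-3.141, -0.002, 0.261]
contact_force: [0.1, -0.7, -0.0]
opening: 0.0004
grip_force: 0.0
```

Run:
```python
from cell import *
import cv2
p=read_camera("scene");cv2.imwrite("pics/bin.png",p["pixels"]);o=observe();print(o["time"],o["tool_pos"],o["contact_force"])
```

```text
11.1 [0.41782058 0.30654441 0.11972832] [-0.02915089  0.24452277  0.11300982]
```

View pics/bin.png

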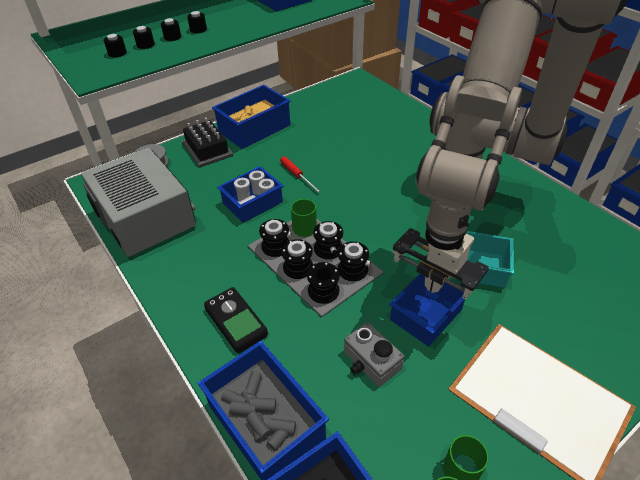

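The fingertips (about 432,290) point down over the middle of the blue bin. Rings, tube and bins are where they were, and the mushroom button is out again.

```bash
python3 -c "
from cell import *
print(hand_in())"
```

```text
the job is handed in; nothing more can be done
None
```

I pressed the mushroom button right down, pointed at the slip ring with the empty bore for over two seconds, finished pointing down over the empty blue bin, and handed the job in; no verdict came back.

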